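# Refit the divider in a fittings bin

## Robot

A 6-joint arm with a two-finger parallel gripper is mounted at the origin on the work surface. World frame = base frame: x ahead of the robot, y to its left, z up, the work surface at z = 0. Lengths are in m, angles in rad, forces in N, time in s.
With the tool pointing down it reaches from about 0.4 to 0.825 m from the base axis. Payload 7 kg.
Tool frame: the origin (TCP) lies at the very end of the fingers, on their centre line; the grasp point (between the pads) lies 19 mm behind it; z points along the fingers, y is the direction in which the jaws open and shut (so a half turn about z gives the same grasp; the last joint's range is limited). The gripper opens to 88 mm and grips with 3 to 60 N. Pads are 19 mm wide; open, the fingers measure 130 mm over their backs; the gripper's body (78 mm by 193 mm) begins 47 mm behind the grasp point.
Start: joints at [1.539, 0.359, 0.012, 0, -1.224, -0.288], TCP at [0.212, 0.641, 0.227] pointing down, gripper open.
Joint ranges: [-3.07, 3.07], [-1.43, 2.12], [-1.02, 1.25], [-3.03, 1.67], [-3.05, -0], [-3.03, 3.03]. Speed limits (rad/s): [2.39, 2.39, 3.01, 3.14, 3.14, 3.14].

## Interface

Orientations are given as a unit quaternion [w, x, y, z].
In Python, from station import manip gives the robot as it stands.
- The arm moves only by the shell command python3 -m jog 'ROWS' [FORCE]. ROWS is JSON, a list of rows, each a list of 7 numbers: the gripper's target within -1 to 1 (shut at 1, half-way at 0, fully open at -1), then the shift along the tool's x, y, z in m, then the turn, a rotation vector about the tool's x, y, z in rad. In form: [[jaw, x, y, z, ax, ay, az], ...]. A call has 1 to 12 rows; each row shifts and turns the commanded pose from where the row before left it, along the tool's axes as they then stand; what a row does not reach is not made up. A row lasts 1/12 s, in which the tool goes at most 41.7 mm and 7.16 degrees, less where a joint would pass 70% of its speed; a pose out of reach is approached as far as the arm can. A call with a gripper value outside its range is refused whole. The fingers move at their own pace and stop on an object; FORCE is the grip in N (left out, the last holds). Time passes only in rows, so rows that do not move let the fingers close. It gives the time, the measured TCP pose, the force and the opening at its end, in the units of the state.
- manip.observe(): the state, without advancing time (a new reading comes with each control period).
- manip.read_camera(name): name is "scene" or "top"; returns (picture, depth): 400x640x3 uint8, red, green, blue; 400x640 float32, m along the optical axis (not along the pixel's ray), 0 where there is no reading.
- manip.camera_params(name): a dict with "fov_y" (degrees; the focal length in pixels is half the picture's height over the tangent of half this angle, whatever the lens; pixels are square), "cx", "cy" (the principal point, pixels), "dist_coeffs" ([k1, k2, p1, p2, k3] as OpenCV has them; the pictures are not rectified), "rvec" (rotation vector, rad) and "tvec" (3), from world to camera coordinates, as OpenCV has them. Camera axes: x right, y down, z forward; pixel columns grow to the right and rows downward; lengths in m; the calibration is good to about 2 mm. A picture is of the moment at which its call begins. camera_params takes no time and is no camera call.
- manip.close_job(): hands the job in, once; it reports no verdict.
Trained networks look in the newest picture that a camera, given by its name, has taken for a name from the list of things; names that differ only in an ending like _2 or _b are one class to them, and where a whole thing is asked for, a point or a joint stands for the part that bears it (a point fixed in the world has none). Each returns a list of dicts, best first, with "score" (0 to 1); they miss things now and then, are a little off and sometimes report something else, mostly with a low value. They report only what shows in the picture. A call takes as long as a camera call. They do not tell look-alikes from the thing itself.
- manip.search_frame(camera, thing): "rect" ([left, top, right, bottom] in pixels, round what is visible of it).
- manip.trace(camera, thing): "pixels" (400x640 bool, what is visible of it) and "rect" ([left, top, right, bottom] in pixels, round what is visible of it).
- manip.mark_of(camera, thing): "at" ([column, row] in pixels: a listed point, or the origin of a listed thing).
The state is a dict: "time_s": time; "joint_positions": joint angles; "joint_velocities": joint speeds; "effort": joint torques, N m; "position": TCP position; "eef_rot": TCP orientation; "force": force on the tool from outside, world axes, zero at the start; "torque": the same for the moment, N m; "grip_width": finger opening in m.
Only numpy, scipy, OpenCV 4.12 (cv2) and the standard library are available. Lean on these libraries where they do the work, as an engineer would, in place of code of your own. Each camera call takes 0.05 s, during which the arm holds its last target.

## Task

The blue bin of pipe fittings with the grey guide ribs half-way along its side walls has lost its divider. Take the longest of the three dividers out of the wooden stand and slide it, tab up, down between the bin's guide ribs until it stands fully home on the bin floor; lower it in, do not drop it. Leave the two shorter dividers standing in the stand.

Things in the scene. Friction and masses are not known exactly. Their poses are not given: they have to be found in the camera images.
- long_center (a point): The longest divider, 156 mm long, about 130 g, to be fitted: grey plate 8 mm thick, 84 mm high, plus a grip tab (44 mm wide, 36 high, 14 thick) centred on its top edge; 120 mm in all. Point: mid-length, half-way up; the tab's middle is 42 mm above it, the lower edge 60 mm below. x across the thickness, y along the length, z up. Starts upright in the stand.
- medium_center (a point): The middle divider, 112 mm long, otherwise like the longest (same plate, tab, height, point and axes); it stays in the stand.
- short_center (a point): The shortest divider, 76 mm long, otherwise like the longest (same plate, tab, height, point and axes); it stays in the stand.
- stand: Fixed wooden stand, 230 x 170 x 55 mm, origin under its centre. Three kerfs along its y, at x = -75, 0 and 75 mm, 13 mm wide, 40 mm deep, their floor 15 mm above the table, hold the three dividers upright in any order. Lift a divider 45 mm to free it.
- bin: Fixed blue bin, 260 mm along x, 180 along y, 90 high, walls 4 mm, origin under its centre. At mid-length, two grey ribs on each side wall, 22 mm deep, leave an upright channel 14 mm wide, flaring above 70 mm to about 38 mm at the rim. Inside width 172 mm. Loose fittings up to 50 mm high lie at both ends of the bin, clear of the slot.
- slot (a point): Middle of the bin's slot at its inner floor, 5 mm above the table. x across the slot (along the bin), y along the slot from guide to guide, z up. Home, the divider rests on this floor: its centre is 60 mm above this point, its y axis along this y either way round, its tab wholly above the rim.
Mind the look-alikes: they are no part of the job. Leave any orange or pink look-alike of the part that bears long_center alone.

How it is judged:
On the way:
1. the longest divider is lifted clear of the stand (height (world z) of long_center above 0.125 m), for 0.1 s.
At the end, for the whole second after the job is handed in: The longest divider stands tab up in the guides, released and at rest: its centre within 10 mm of the slot middle across the slot, 15 mm along it and 10 mm of its seated height; turned and tilted less than 10 degrees. The shorter dividers are within 40 mm of their starts (x of long_center in the frame of slot between -0.01 and 0.01 m and y of long_center in the frame of slot between -0.015 and 0.015 m and z of long_center in the frame of slot between 0.05 and 0.07 m and angle between the y axis of long_center and the y axis of slot, either way round below 0.175 rad and angle between long_center's own z axis and vertical below 0.175 rad and linear speed of long below 0.02 m/s); the robot touches nothing.
It fails at once if a shorter divider is shifted more than 40 mm (distance of any of medium_center, short_center from where it was at the start of the episode above 0.04 m).
It fails at once if the longest divider is dropped into the bin (faster than 0.8 m/s over the slot) (horizontal distance between long_center and slot below 0.04 m and linear speed of long above 0.8 m/s).
It also fails if it takes over 32 s, if anything falls off the work surface, if the arm or the gripper's body presses on something with over 40 N, if the wrist force passes 120 N, or if a joint passes its speed limit or range.

## Working session

There is one attempt and no reset: what is moved stays moved. The work goes in short steps, Python scripts to look and compute and a shell command to move; the robot and the scene stay as the last step left them, time stands still between calls to the robot, and variables do not carry over. Pictures are saved under pics/ and viewed, and the job is handed in when it is done.

```bash
mkdir -p pics; ls
python3 - <<'E'
from station import manip
import cv2,numpy as np
s=manip.observe(); print(s['time_s'],s['position'],s['eef_rot'],s['grip_width'])
for n in ('top','scene'):
    p,d=manip.read_camera(n); np.savez(f'{n}0.npz',p=p,d=d)
    cv2.imwrite(f'pics/{n}0.png',p[:,:,::-1]); print(n,manip.camera_params(n))
    for t in ('long_center','medium_center','short_center','slot','bin','stand'):
        r=manip.mark_of(n,t); print(t,[(np.round(x['at'],1).tolist(),round(x['score'],2)) for x in r[:4]])
print(manip.observe()['time_s'])
E
```

```text
pics
0.0 [0.21207108 0.64029695 0.2256228 ] [ 8.44889758e-04  9.87235370e-01 -1.59265839e-01 -5.23474642e-05] 0.08766463842400792
top {'fov_y': 54.32319095532686, 'cx': 317.3761948171215, 'cy': 199.97259854705226, 'dist_coeffs': array([0.01638034, 0.        , 0.        , 0.        , 0.        ]), 'rvec': array([ 2.16347878, -2.14319391,  0.08912062]), 'tvec': array([0.00418918, 0.45350023, 0.96818391])}
long_center [([388.3, 154.5], 0.76), ([209.5, 286.5], 0.69), ([434.6, 262.7], 0.59)]
medium_center [([391.7, 127.5], 0.85)]
short_center [([387.7, 188.4], 0.84)]
slot [([253.4, 183.0], 0.97)]
bin [([251.7, 179.6], 0.63), ([384.3, 165.5], 0.23)]
stand [([381.6, 162.0], 0.66), ([390.0, 127.9], 0.2)]
scene {'fov_y': 55.52730935524453, 'cx': 322.8374901905962, 'cy': 201.38870184230444, 'dist_coeffs': array([-0.08417563,  0.        ,  0.        ,  0.        ,  0.        ]), 'rvec': array([ 1.11571868,  2.22027108, -1.17220027]), 'tvec': array([ 0.25230384, -0.14414502,  1.29627276])}
long_center [([243.4, 199.9], 0.57), ([444.5, 205.2], 0.56)]
medium_center []
short_center [([261.2, 189.0], 0.91)]
slot [([365.6, 264.0], 0.92)]
bin [([363.8, 264.8], 0.69)]
stand [([242.5, 222.2], 0.75)]
0.7
```

View pics/top0.png

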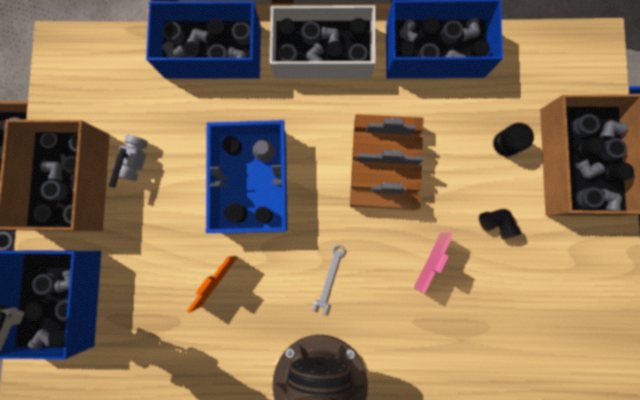

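View pics/scene0.png

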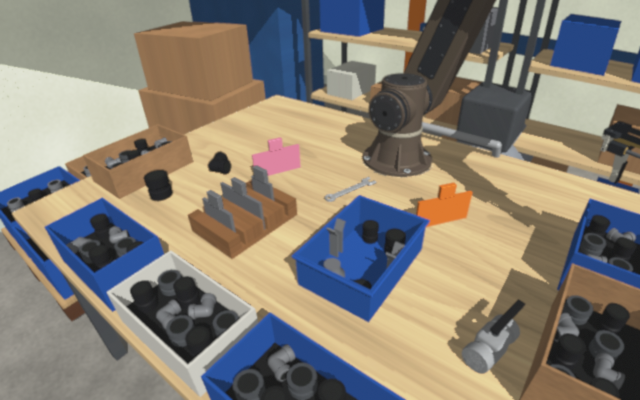

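```bash
cat > h.py <<'E'
import numpy as np,cv2
from station import manip
def cam(n):
    c=manip.camera_params(n); f=200/np.tan(np.radians(c['fov_y'])/2)
    K=np.array([[f,0,c['cx']],[0,f,c['cy']],[0,0,1]]); R=cv2.Rodrigues(c['rvec'])[0]
    return K,c['dist_coeffs'],R,c['tvec'],c['rvec']
def cloud(n,d):
    K,D,R,t,_=cam(n); v,u=np.mgrid[0:400,0:640].astype(float)
    q=cv2.undistortPoints(np.stack([u.ravel(),v.ravel()],1)[:,None],K,D)[:,0]
    P=np.c_[q,np.ones(len(q))]*d.reshape(-1,1)
    return ((P-t)@R).reshape(400,640,3)   # R^T(P-t)
def ray(n,uv,z):
    K,D,R,t,_=cam(n); q=cv2.undistortPoints(np.array([[uv]],float),K,D)[0,0]
    o=-R.T@t; w=R.T@np.r_[q,1]; return o+w*(z-o[2])/w[2]
def proj(n,P):
    K,D,R,t,r=cam(n); return cv2.projectPoints(np.array(P,float).reshape(-1,3),r,t,K,D)[0][:,0]
E
python3 - <<'E'
from h import *
d=np.load('top0.npz'); W=cloud('top',d['d']); p=d['p']
print('table z',np.median(W[300:330,150:300,2]))
print('stand top z',np.median(W[140:148,360:415,2]),np.median(W[170:180,360:415,2]))
# points in stand region
reg=np.zeros((400,640),bool); reg[100:215,340:435]=1
for lo,hi,name in ((.115,.16,'tabs'),(.075,.115,'plate tops')):
    m=reg&(W[...,2]>lo)&(W[...,2]<hi)
    n,l,st,c=cv2.connectedComponentsWithStats(m.astype(np.uint8))
    for i in range(1,n):
        if st[i,4]<8: continue
        P=W[l==i]; r=cv2.minAreaRect(P[:,:2].astype(np.float32)*1000)
        print(name,st[i].tolist(),'mean',P.mean(0).round(4),'minrect mm',np.round(r[0],1),np.round(r[1],1),round(r[2],1),'zmax',P[:,2].max().round(3))
m=np.zeros((400,640),bool); m[110:240,195:295]=1
m&=(W[...,2]>.08)&(W[...,2]<.1)
P=W[m]; r=cv2.minAreaRect(P[:,:2].astype(np.float32)*1000); print('bin rim',len(P),r)
for uv in ((253.4,183.0),): print('slot top',ray('top',uv,.005))
print('slot scene',ray('scene',(365.6,264),.005))
print('bin', ray('top',(251.7,179.6),0),ray('scene',(363.8,264.8),0),'stand',ray('top',(381.6,162),0),ray('scene',(242.5,222.2),0))
print('short',ray('top',(387.7,188.4),.075),ray('scene',(261.2,189),.075)); print('long',ray('top',(388.3,154.5),.075),ray('scene',(243.4,199.9),.075)); print('med',ray('top',(391.7,127.5),.075))
for n,b in (('top',(100,240,190,440)),('scene',(150,320,180,450))):
    im=np.load(n+'0.npz')['p'][b[0]:b[1],b[2]:b[3]]; k=min(800/im.shape[1],600/im.shape[0])
    cv2.imwrite(f'pics/{n}0z.png',cv2.resize(im[:,:,::-1],None,fx=k,fy=k,interpolation=cv2.INTER_CUBIC))
E
```

```text
table z 0.0007344265627063616
stand top z 0.05614536036873997 0.05573243264183661
tabs [383, 118, 21, 9, 162] mean [ 0.6244 -0.1674  0.1322] minrect mm [ 625.8 -167.9] [43.5 14.3] 88.3 zmax 0.139
tabs [383, 150, 20, 8, 153] mean [ 0.5499 -0.165   0.1331] minrect mm [ 551.1 -164.7] [43.2 14.1] 89.0 zmax 0.14
tabs [381, 182, 21, 8, 145] mean [ 0.4757 -0.1613  0.1338] minrect mm [ 476.8 -161.8] [43.1 14.4] 86.3 zmax 0.139
plate tops [367, 121, 48, 10, 245] mean [ 0.624  -0.1664  0.0945] minrect mm [ 624.8 -167.9] [111.8  12.3] 86.2 zmax 0.115
plate tops [357, 152, 67, 10, 311] mean [ 0.5497 -0.1644  0.0954] minrect mm [ 550.5 -165. ] [154.7  12.2] 86.6 zmax 0.114
plate tops [372, 184, 34, 8, 86] mean [ 0.4748 -0.1552  0.0977] minrect mm [ 474.9 -161.8] [75.4 11.2] 85.8 zmax 0.115
bin rim 1864 ((504.843505859375, 180.89453125), (275.03106689453125, 192.46929931640625), 2.280435085296631)
slot top [0.49897117 0.1771451  0.005     ]
slot scene [0.49608306 0.18600114 0.005     ]
bin [0.50875489 0.18286738 0.        ] [0.49632128 0.18145704 0.        ] stand [ 0.55780034 -0.1585237   0.        ] [ 0.5515314  -0.17146813  0.        ]
short [ 0.47741788 -0.16229239  0.075     ] [ 0.48080414 -0.15807062  0.075     ]
long [ 0.56074291 -0.16443305  0.075     ] [ 0.5449887  -0.15925388  0.075     ]
med [ 0.62820705 -0.17326239  0.075     ]
```

View pics/top0z.png

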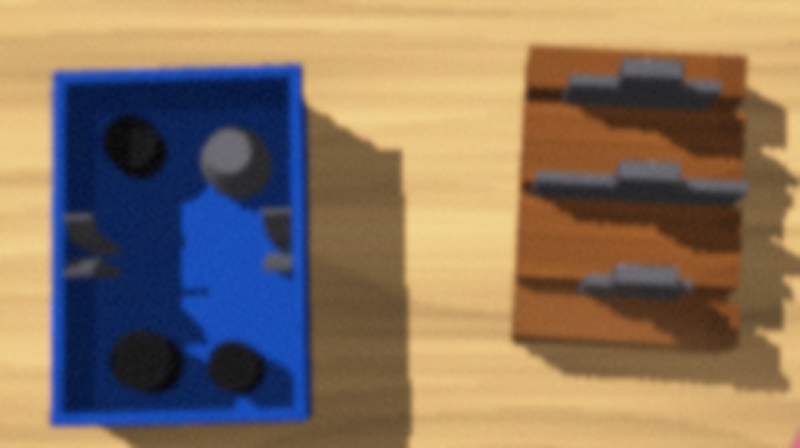

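View pics/scene0z.png

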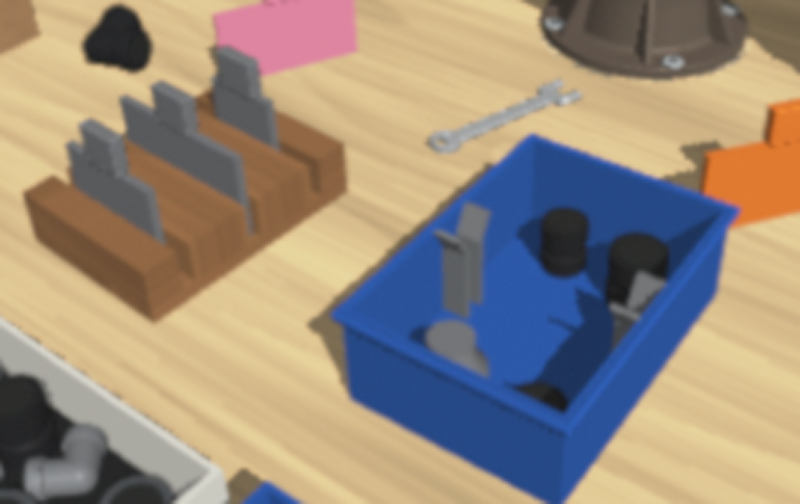

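```bash
cat > m.py <<'E'
from h import *
from scipy.optimize import least_squares
def rays(n,m,z):
    v,u=np.nonzero(m); K,D,R,t,_=cam(n)
    q=cv2.undistortPoints(np.stack([u,v],1).astype(float)[:,None],K,D)[:,0]
    o=-R.T@t; w=np.c_[q,np.ones(len(q))]@R; return (o+w*((z-o[2])/w[:,2])[:,None])[:,:2]
for n in ('top','scene'):
    d=np.load(n+'0.npz'); W=cloud(n,d['d']); p=d['p'].astype(int)
    blue=(p[...,2]>p[...,0]+50)
    near=(abs(W[...,0]-.5)<.18)&(abs(W[...,1]-.18)<.14)
    m=near&blue&(abs(W[...,2]-.0905)<.006)
    X=rays(n,m,.09)
    def res(q):
        c,s=np.cos(q[2]),np.sin(q[2]); L=(X-q[:2])@np.array([[c,-s],[s,c]])
        dx=np.abs(L[:,0])-.128; dy=np.abs(L[:,1])-.088
        return np.where((dx>-.02)&(dy>-.02),np.minimum(abs(dx),abs(dy)),np.where(abs(dx)<abs(dy),dx,dy))
    r=least_squares(res,[.5,.181,.03],loss='soft_l1',f_scale=.003,x_scale=[.01,.01,.1])
    print(n,'bin rim n',m.sum(),r.x.round(4),'deg',np.degrees(r.x[2]).round(2),'rms',np.sqrt(np.mean(r.fun**2)).round(4))
    # individual sides
    c,s=np.cos(r.x[2]),np.sin(r.x[2]); L=(X-r.x[:2])@np.array([[c,-s],[s,c]])
    for k,h in ((0,.128),(1,.088)):
        for sg in (1,-1):
            e=abs(L[:,k]*sg-h)<.012
            e&=abs(L[:,1-k])<(.088 if k==0 else .128)-.02
            if e.sum()>20: print('  side','xy'[k],sg,e.sum(),'med',np.median(L[e,k]).round(4),'slope deg',np.degrees(np.polyfit(L[e,1-k],L[e,k],1)[0]).round(2))
    for nm,x0 in (('med',.6258),('long',.551),('short',.4768)):
        nr=(abs(W[...,0]-x0)<.03)&(abs(W[...,1]+.165)<.11)
        g=(abs(p[...,0]-p[...,2])<25)
        for lo,z in ((.135,.135),(.099,.099)):
            mm=nr&g&(abs(W[...,2]-lo)<.006)
            if mm.sum()<15: print(nm,z,'few');continue
            Y=rays(n,mm,z); a=cv2.fitLine(Y.astype(np.float32),cv2.DIST_HUBER,0,.001,.001).ravel()
            a*=np.sign(a[1]); t=(Y-a[2:])@a[:2]
            mid=a[2:]+a[:2]*(t.max()+t.min())/2
            print(nm,z,mm.sum(),'mid',mid.round(4),'mean',Y.mean(0).round(4),'len',np.ptp(t).round(4),'yaw',np.degrees(np.arctan2(-a[0],a[1])).round(2),'z',np.median(W[mm][:,2]).round(4))
E
python3 m.py
```

```text
top bin rim n 1481 [0.5042 0.1802 0.0355] deg 2.03 rms 0.0038
  side x 1 203 med 0.1302 slope deg 0.07
  side x -1 245 med -0.1298 slope deg -0.33
  side y 1 389 med 0.0904 slope deg -0.16
  side y -1 383 med -0.0902 slope deg 0.02
med 0.135 103 mid [ 0.6244 -0.1664] mean [ 0.6244 -0.1671] len 0.0413 yaw -2.47 z 0.1351
med 0.099 93 mid [ 0.6245 -0.1676] mean [ 0.6245 -0.167 ] len 0.1095 yaw -3.03 z 0.0992
long 0.135 105 mid [ 0.5495 -0.1645] mean [ 0.5496 -0.1646] len 0.0434 yaw -4.07 z 0.1353
long 0.099 138 mid [ 0.5498 -0.1656] mean [ 0.5498 -0.1658] len 0.1534 yaw -2.71 z 0.0999
short 0.135 103 mid [ 0.4753 -0.1616] mean [ 0.4752 -0.1612] len 0.0431 yaw -3.66 z 0.1355
short 0.099 36 mid [ 0.475  -0.1616] mean [ 0.4756 -0.1531] len 0.075 yaw -3.64 z 0.0999
scene bin rim n 1651 [0.5061 0.1838 0.033 ] deg 1.89 rms 0.0044
  side x 1 367 med 0.1294 slope deg -0.64
  side x -1 220 med -0.1305 slope deg -0.58
  side y 1 416 med 0.09 slope deg -0.29
  side y -1 323 med -0.0908 slope deg -0.09
med 0.135 76 mid [ 0.6269 -0.1631] mean [ 0.627  -0.1618] len 0.048 yaw -5.59 z 0.1351
med 0.099 111 mid [ 0.6278 -0.1635] mean [ 0.6273 -0.1567] len 0.1167 yaw -2.07 z 0.099
long 0.135 69 mid [ 0.5527 -0.1586] mean [ 0.5527 -0.1585] len 0.0522 yaw -6.39 z 0.135
long 0.099 146 mid [ 0.5517 -0.1611] mean [ 0.5516 -0.156 ] len 0.157 yaw -3.01 z 0.099
short 0.135 64 mid [ 0.4778 -0.1573] mean [ 0.4777 -0.1575] len 0.0513 yaw -8.39 z 0.1352
short 0.099 68 mid [ 0.477  -0.1587] mean [ 0.4774 -0.1535] len 0.0806 yaw -4.64 z 0.0996
```

```bash
python3 -m jog '[[0,0,0,0,0,0,0.118],[0,0,0,0,0,0,0.118],[0,0,0,0,0,0,0.118],[0,0,0,0,0,0,0.118],[0,0,0,0,0,0,0.118],[0,0,0,0,0,0,0.118],[0,0,0,0,0,0,0.118],[0,0,0,0,0,0,0.118],[0,0,0,0,0,0,0.118],[0,0,0,0,0,0,0.118],[0,0,0,0,0,0,0.118],[0,0,0,0,0,0,0]]' 30
cat > go.py <<'E'
# args: x y z yawdeg(of tool x axis) -> delta in tool axes
import sys; from h import *
from scipy.spatial.transform import Rotation as Ro
s=manip.observe(); q=s['eef_rot']; R=Ro.from_quat(np.r_[q[1:],q[0]]).as_matrix()
T=np.array(list(map(float,sys.argv[1:4]))); w=np.radians(float(sys.argv[4]))
G=np.c_[[np.cos(w),np.sin(w),0],[np.sin(w),-np.cos(w),0],[0,0,-1]]
print('t',round(s['time_s'],2),'pos',s['position'].round(4),'yaw',np.degrees(np.arctan2(R[1,0],R[0,0])).round(2),'tool z',R[:,2].round(4),'w',round(s['grip_width'],4),'F',np.round(s['force'],1),'j',np.round(s['joint_positions'],2))
print('shift',(R.T@(T-s['position'])).round(4),'turn',Ro.from_matrix(R.T@G).as_rotvec().round(4))
E
python3 go.py 0.5507 -0.1635 0.227 -92.8
```

```text
time_s: 1.7
position: [0.2122, 0.6407, 0.2266]
eef_rot: [0.0, -0.688, 0.725, 0.0]
force: [-0.1, 0.1, -0.5]
grip_width: 0.0439
t 1.7 pos [0.2122 0.6407 0.2266] yaw -93.01 tool z [-1.e-04  1.e-04 -1.e+00] w 0.0439 F [-0.1  0.1 -0.5] j [ 1.54  0.36  0.01 -0.   -1.22 -1.59]
shift [ 7.854e-01 -3.802e-01 -5.000e-04] turn [ 0.0001  0.0001 -0.0036]
```

```bash
python3 -m jog '[[0,0.0327,-0.0158,0,0,0,0],[0,0.0327,-0.0158,0,0,0,0],[0,0.0327,-0.0158,0,0,0,0],[0,0.0327,-0.0158,0,0,0,0],[0,0.0327,-0.0158,0,0,0,0],[0,0.0327,-0.0158,0,0,0,0],[0,0.0327,-0.0158,0,0,0,0],[0,0.0327,-0.0158,0,0,0,0],[0,0.0327,-0.0158,0,0,0,0],[0,0.0327,-0.0158,0,0,0,0],[0,0.0327,-0.0158,0,0,0,0],[0,0.0327,-0.0158,0,0,0,0]]'
python3 -m jog '[[0,0.0327,-0.0158,0,0,0,0],[0,0.0327,-0.0158,0,0,0,0],[0,0.0327,-0.0158,0,0,0,0],[0,0.0327,-0.0158,0,0,0,0],[0,0.0327,-0.0158,0,0,0,0],[0,0.0327,-0.0158,0,0,0,0],[0,0.0327,-0.0158,0,0,0,0],[0,0.0327,-0.0158,0,0,0,0],[0,0.0327,-0.0158,0,0,0,0],[0,0.0327,-0.0158,0,0,0,0],[0,0.0327,-0.0158,0,0,0,0],[0,0.0327,-0.0158,0,0,0,0]]'
python3 go.py 0.5507 -0.1635 0.102 -92.8
```

```text
time_s: 2.7
position: [0.3835, 0.2383, 0.227]
eef_rot: [0.001, -0.692, 0.722, 0.0]
force: [1.6, 0.2, 0.8]
grip_width: 0.044
time_s: 3.7
position: [0.5546, -0.1629, 0.2268]
eef_rot: [0.0, -0.692, 0.722, -0.0]
force: [0.6, 0.8, -0.3]
grip_width: 0.0438
t 3.7 pos [ 0.5546 -0.1629  0.2268] yaw -92.43 tool z [ 5.e-04 -0.e+00 -1.e+00] w 0.0438 F [ 0.6  0.8 -0.3] j [ 0.05  0.2  -0.21  0.   -1.16 -0.09]
shift [0.0007 0.0039 0.1248] turn [-0.0005  0.      0.0064]
```

```bash
python3 -m jog '[[0,0.0005,0.004,0,0,0,0.006],[0,0,0,0.03,0,0,0],[0,0,0,0.03,0,0,0],[0,0,0,0,0,0,0]]'; python3 go.py 0.5507 -0.1635 0.102 -92.8
python3 - <<'E'
from h import *
for n,b in (('top',(90,230,320,460)),('scene',(130,260,170,330))):
    im=manip.read_camera(n)[0]
    im=im[b[0]:b[1],b[2]:b[3]]; k=min(500/im.shape[1],500/im.shape[0])
    cv2.imwrite(f'pics/{n}1z.png',cv2.resize(im[:,:,::-1],None,fx=k,fy=k,interpolation=cv2.INTER_CUBIC))
E
```

```text
time_s: 4.03
position: [0.5466, -0.1612, 0.1612]
eef_rot: [-0.003, -0.689, 0.725, 0.003]
force: [-0.9, -0.7, -0.8]
grip_width: 0.0445
t 4.03 pos [ 0.5466 -0.1612  0.1612] yaw -92.94 tool z [-0.0084  0.0015 -1.    ] w 0.0445 F [-0.9 -0.7 -0.8] j [ 0.06  0.24 -0.31 -0.   -1.03 -0.11]
shift [ 0.0022 -0.0048  0.0591] turn [ 0.0084  0.0011 -0.0025]
```

View pics/scene1z.png

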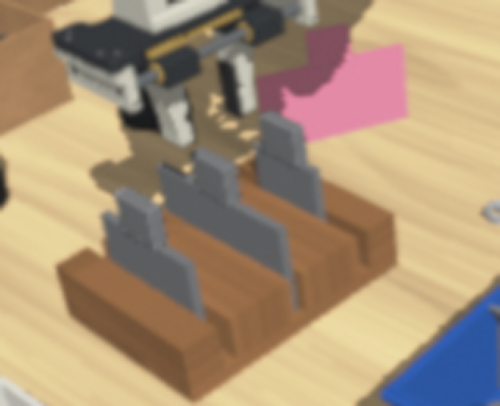

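View pics/top1z.png

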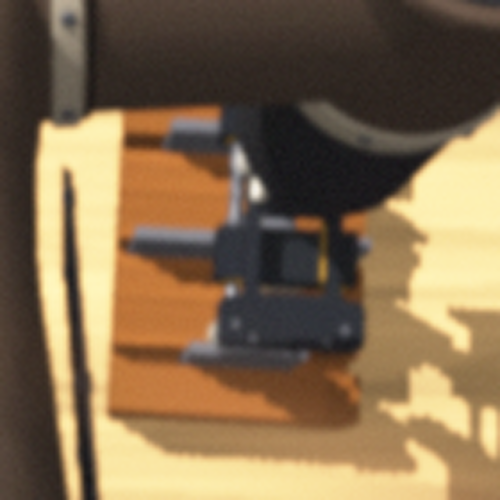

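```bash
python3 -m jog '[[0,0,0,0,0,0,0],[0,0,0,0,0,0,0]]'; python3 go.py 0.5507 -0.1635 0.102 -92.8
```

```text
time_s: 4.3
position: [0.5514, -0.1612, 0.1687]
eef_rot: [0.001, -0.689, 0.725, -0.001]
force: [-0.0, 0.5, 0.3]
grip_width: 0.0437
t 4.3 pos [ 0.5514 -0.1612  0.1687] yaw -92.94 tool z [ 3.1e-03 -4.0e-04 -1.0e+00] w 0.0437 F [-0.   0.5  0.3] j [ 0.06  0.24 -0.3   0.   -1.03 -0.11]
shift [0.0023 0.0008 0.0667] turn [-0.0031 -0.0003 -0.0024]
```

```bash
python3 -m jog '[[0,0.001,0,0.004,0,0,0],[0,0.001,0,0.008,0,0,0],[0,0,0,0.011,0,0,0],[0,0,0,0.012,0,0,0],[0,0,0,0.012,0,0,0],[0,0,0,0.01,0,0,0],[0,0,0,0.006,0,0,0],[0,0,0,0.003,0,0,0],[0,0,0,0,0,0,0],[0,0,0,0,0,0,0]]'; python3 go.py 0.5507 -0.1635 0.102 -92.8
```

```text
time_s: 5.13
position: [0.5502, -0.1633, 0.1007]
eef_rot: [-0.0, -0.688, 0.726, -0.0]
force: [-0.6, 0.4, 0.5]
grip_width: 0.0439
t 5.13 pos [ 0.5502 -0.1633  0.1007] yaw -93.02 tool z [ 1.e-04 -2.e-04 -1.e+00] w 0.0439 F [-0.6  0.4  0.5] j [ 0.05  0.31 -0.38  0.   -0.89 -0.11]
shift [ 0.0001 -0.0005 -0.0013] turn [-0.0002 -0.0002 -0.0039]
```

```bash
python3 -m jog '[[0.4,0,0,0,0,0,0],[0.5,0,0,0,0,0,0],[0.6,0,0,0,0,0,0],[0.8,0,0,0,0,0,0],[1,0,0,0,0,0,0],[1,0,0,0,0,0,0],[1,0,0,0,0,0,0],[1,0,0,0,0,0,0]]' 35; python3 go.py 0.5507 -0.1635 0.102 -92.8
```

```text
time_s: 5.8
position: [0.5501, -0.1633, 0.1008]
eef_rot: [0.0, -0.688, 0.726, -0.0]
force: [-0.7, -0.3, 2.7]
grip_width: 0.0137
t 5.8 pos [ 0.5501 -0.1633  0.1008] yaw -93.03 tool z [ 2.e-04 -1.e-04 -1.e+00] w 0.0137 F [-0.7 -0.3  2.7] j [ 0.05  0.31 -0.38  0.   -0.89 -0.11]
shift [ 0.0002 -0.0006 -0.0012] turn [-0.0002 -0.0001 -0.004 ]
```

```bash
python3 -m jog '[[1,0,0,-0.003,0,0,0],[1,0,0,-0.007,0,0,0],[1,0,0,-0.012,0,0,0],[1,0,0,-0.015,0,0,0],[1,0,0,-0.018,0,0,0],[1,0,0,-0.02,0,0,0],[1,0,0,-0.02,0,0,0],[1,0,0,-0.018,0,0,0],[1,0,0,-0.012,0,0,0],[1,0,0,-0.007,0,0,0],[1,0,0,-0.003,0,0,0],[1,0,0,0,0,0,0]]'; python3 go.py 0.505 0.182 0.235 -88
python3 - <<'E'
from h import *
im,d=manip.read_camera('scene'); np.savez('scene2.npz',p=im,d=d); cv2.imwrite('pics/scene2.png',im[:,:,::-1])
im,d=manip.read_camera('top'); np.savez('top2.npz',p=im,d=d); cv2.imwrite('pics/top2.png',im[:,:,::-1])
E
```

```text
time_s: 6.8
position: [0.55, -0.1633, 0.236]
eef_rot: [0.0, -0.688, 0.726, -0.0]
force: [0.8, -0.4, -1.4]
grip_width: 0.0136
t 6.8 pos [ 0.55   -0.1633  0.236 ] yaw -93.04 tool z [ 6.e-04  2.e-04 -1.e+00] w 0.0136 F [ 0.8 -0.4 -1.4] j [ 0.05  0.19 -0.2  -0.   -1.18 -0.11]
shift [-0.3424  0.0633  0.001 ] turn [-0.0006  0.0002 -0.088 ]
```

View pics/scene2.png

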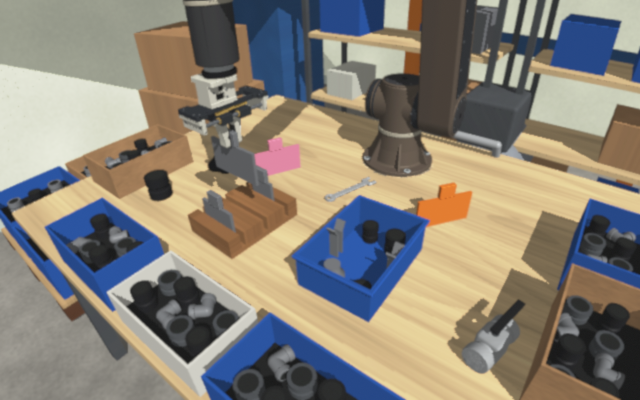

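```bash
python3 -m jog '[[1,-0.008,0.0015,0,0,0,0],[1,-0.016,0.003,0,0,0,0],[1,-0.024,0.0044,0,0,0,0],[1,-0.032,0.0059,0,0,0,0],[1,-0.036,0.0067,0,0,0,0],[1,-0.038,0.007,0,0,0,0],[1,-0.038,0.007,0,0,0,0],[1,-0.038,0.007,0,0,0,0],[1,-0.036,0.0067,0,0,0,0],[1,-0.032,0.0059,0,0,0,0],[1,-0.024,0.0044,0,0,0,0],[1,-0.016,0.0031,0,0,0,0]]';
python3 -m jog '[[1,-0.004,0.001,0,0,0,-0.01],[1,0,0,0,0,0,-0.02],[1,0,0,0,0,0,-0.025],[1,0,0,0,0,0,-0.02],[1,0,0,0,0,0,-0.01],[1,0,0,0,0,0,0],[1,0,0,0,0,0,0]]'
python3 go.py 0.5044 0.1815 0.235 -88.05
python3 - <<'E'
from h import *
for n in ('scene','top'):
    im,d=manip.read_camera(n); np.savez(n+'3.npz',p=im,d=d); cv2.imwrite(f'pics/{n}3.png',im[:,:,::-1])
im=im[90:250,170:330]; cv2.imwrite('pics/top3z.png',cv2.resize(im[:,:,::-1],None,fx=3.5,fy=3.5,interpolation=cv2.INTER_CUBIC))
im=np.load('scene3.npz')['p'][90:330,250:490]; cv2.imwrite('pics/scene3z.png',cv2.resize(im[:,:,::-1],None,fx=2.5,fy=2.5,interpolation=cv2.INTER_CUBIC))
E
```

```text
time_s: 7.9
position: [0.5043, 0.1801, 0.2347]
eef_rot: [-0.001, -0.689, 0.725, 0.0]
force: [0.6, -0.7, -0.8]
grip_width: 0.0139
time_s: 8.48
position: [0.5047, 0.181, 0.2355]
eef_rot: [0.0, 0.718, -0.696, -0.0]
force: [-0.7, -0.9, -1.2]
grip_width: 0.014
t 8.48 pos [0.5047 0.181  0.2355] yaw -88.23 tool z [-1.e-04 -0.e+00 -1.e+00] w 0.014 F [-0.7 -0.9 -1.2] j [ 0.71  0.12 -0.28 -0.   -1.17 -0.68]
shift [-0.0005  0.0003  0.0005] turn [ 0.0001 -0.     -0.0032]
```

View pics/scene3z.png

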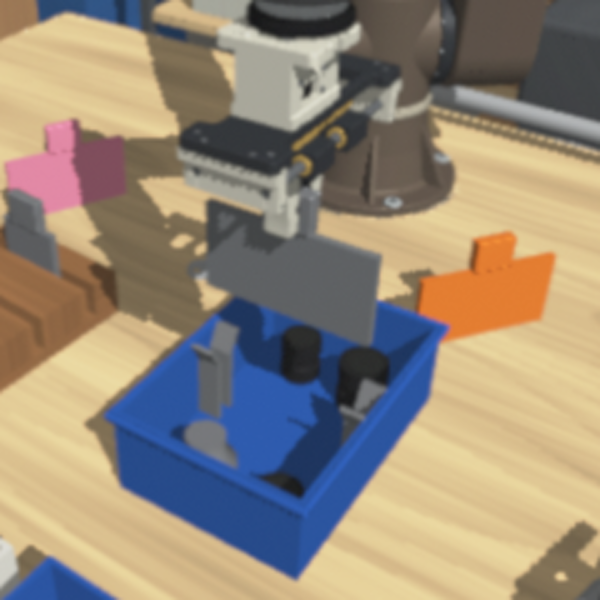

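View pics/top3z.png

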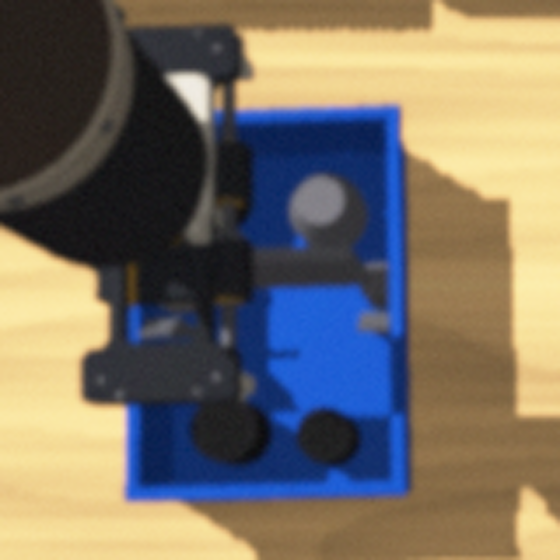

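Plate hangs above the bin, looking level. Measure the plate's face in the scene depth: plane (tilt, yaw, x) and length ends.

Run:
```python
from h import *
d=np.load('scene3.npz'); W=cloud('scene',d['d']); p=d['p'].astype(int)
m=(abs(W[...,0]-.505)<.02)&(abs(W[...,1]-.181)<.11)&(W[...,2]>.135)&(W[...,2]<.23)
v,u=np.nonzero(m); print(m.sum(),u.min(),u.max(),v.min(),v.max())
P=W[m]; 
P=P[P[:,2]<.21]
A=np.c_[P[:,1]-.1815,P[:,2]-.17,np.ones(len(P))]
w=np.ones(len(P))
for _ in range(10):
    c=np.linalg.lstsq(A*w[:,None],P[:,0]*w,rcond=None)[0]; r=P[:,0]-A@c; w=1/(1+(r/.002)**2)
print('face x at centre',c[2].round(4),'(centre=-.004)','yaw deg',np.degrees(np.arctan(-c[0])).round(2),'tilt x per z deg',np.degrees(np.arctan(c[1])).round(2),'rms',np.median(abs(r)))
print('y range',np.percentile(P[:,1],[0.3,99.7]),'zmin',np.percentile(P[:,2],.5))
# lower edge corner test: predicted corners overlay
cen=np.array([.505,.181,.2355-.0258]); y=np.radians(1.77)
ey=np.array([-np.sin(y),np.cos(y),0]); ex=np.array([np.cos(y),np.sin(y),0])
for sx in (1,):
  for sy in (1,-1):
    for z in (-.06,.024): print(sy,z,proj('scene',cen+ex*.004+ey*sy*.078+np.array([0,0,z]))[0].round(1))
print('slot walls',[proj('scene',q)[0].round(1) for q in ([.505,.182,.005],)])
# edge rows of plate along image
im=d['p'].copy()
cs=[cen+ex*.004+ey*sy*.078+np.array([0,0,z]) for sy,z in ((1,-.06),(-1,-.06),(-1,.024),(1,.024))]
for z in (.005,.089,.075):
  pass
q=proj('scene',np.array(cs)); b=(90,330,250,490)
z=cv2.resize(im[90:330,250:490][:,:,::-1],None,fx=2.5,fy=2.5,interpolation=cv2.INTER_CUBIC)
cv2.polylines(z,[((q-[250,90]+.5)*2.5).astype(int)],True,(0,255,255),1)
# bin model rim
bc=np.array([.5051,.182,0]); yb=np.radians(1.95); bx=np.array([np.cos(yb),np.sin(yb),0]); by=np.array([-np.sin(yb),np.cos(yb),0])
q=proj('scene',[bc+bx*.13*a+by*.09*b_+[0,0,.09] for a,b_ in ((1,1),(1,-1),(-1,-1),(-1,1))]); cv2.polylines(z,[((q-[250,90]+.5)*2.5).astype(int)],True,(0,255,0),1)
for sx in (-.007,.007):
  for sy in (-1,1):
    q=proj('scene',[bc+bx*sx+by*sy*.064+[0,0,h] for h in (.005,.07)]); cv2.polylines(z,[((q-[250,90]+.5)*2.5).astype(int)],False,(0,0,255),1)
cv2.imwrite('pics/ov3.png',z)
```

```text
2220 332 402 173 228
face x at centre 0.508 (centre=-.004) yaw deg 1.92 tilt x per z deg 0.21 rms 0.0006611747218769892
y range [0.10177656 0.2574533 ] zmin 0.15078271417578346
1 -0.06 [397.1 229.6]
1 0.024 [401.2 194.6]
-1 -0.06 [332.4 204.4]
-1 0.024 [332.1 171.1]
slot walls [array([362.1, 265.5])]
```

View pics/ov3.png

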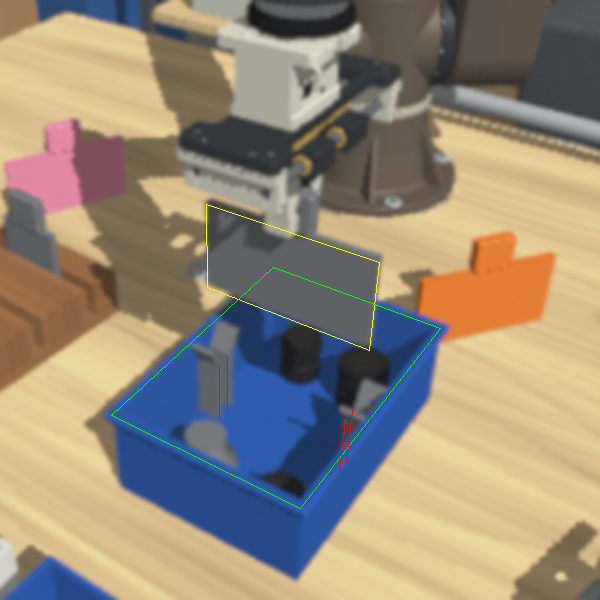

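Run:
```python
from h import *
bc=np.array([.5051,.182,0]); yb=np.radians(1.95); bx=np.array([np.cos(yb),np.sin(yb),0]); by=np.array([-np.sin(yb),np.cos(yb),0])
out=[]
for n,c,b in (('scene',bc,(215,280,310,410)),('top',np.array([.5042,.1802,0]),(140,205,200,300))):
    im=np.load(n+'0.npz')['p']
    z=cv2.resize(im[b[0]:b[1],b[2]:b[3]][:,:,::-1],None,fx=7,fy=7,interpolation=cv2.INTER_CUBIC)
    for sx in (-.007,.007):
      for sy in (-1,1):
        q=proj(n,[c+bx*(sx+(.012*np.sign(sx) if h>.07 else 0))+by*sy*.064+[0,0,h] for h in (.005,.07,.09)]); cv2.polylines(z,[((q-[b[2],b[0]]+.5)*7).astype(int)],False,(0,255,255),1)
    out.append(z)
w=min(o.shape[1] for o in out); cv2.imwrite('pics/ribs.png',cv2.resize(np.vstack([o[:,:w] for o in out]),None,fx=.65,fy=.65))
```

```text
(no output)
```

View pics/ribs.png

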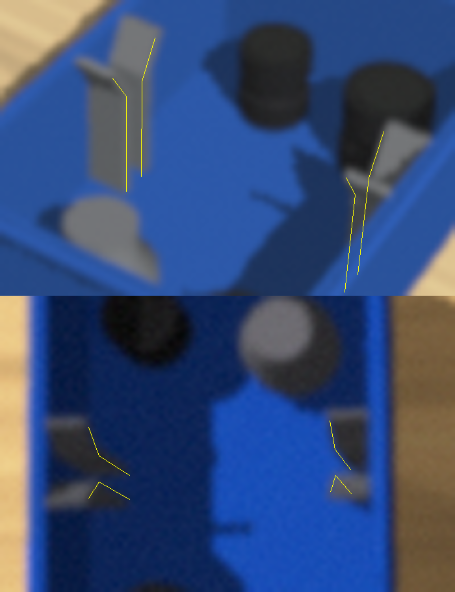

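Run:
```python
from h import *
def fit(f,cx,cy,z0,z1,zr):
    d=np.load(f); W=cloud('scene',d['d'])
    m=(abs(W[...,0]-cx)<.014)&(abs(W[...,1]-cy)<.07)&(W[...,2]>z0)&(W[...,2]<z1); P=W[m]
    A=np.c_[P[:,1]-cy,P[:,2]-zr,np.ones(len(P))]; w=np.ones(len(P))
    for _ in range(10):
        c=np.linalg.lstsq(A*w[:,None],P[:,0]*w,rcond=None)[0]; r=P[:,0]-A@c; w=1/(1+(r/.002)**2)
    print(f,len(P),'centre x',(c[2]-.004).round(4),'yaw',np.degrees(np.arctan(-c[0])).round(2),'tilt',np.degrees(np.arctan(c[1])).round(2))
fit('scene0.npz',.551,-.163,.065,.095,.08)
fit('scene2.npz',.551,-.163,.155,.205,.19)
fit('scene3.npz',.505,.181,.155,.205,.19)
# bin +x outer wall face (visible to camera)
d=np.load('scene0.npz'); W=cloud('scene',d['d'])
m=(abs(W[...,0]-.635)<.012)&(abs(W[...,1]-.186)<.07)&(W[...,2]>.01)&(W[...,2]<.08);P=W[m]
A=np.c_[P[:,1]-.182,np.ones(len(P))];c=np.linalg.lstsq(A,P[:,0],rcond=None)[0];print('wall +x face',c,len(P))
# rib slot edges: grey pixels by height in scene
p=d['p'].astype(int); g=(abs(p[...,0]-p[...,2])<30)&(p[...,0]>60)
for sy in (-1,1):
  m=g&(abs(W[...,0]-.505)<.04)&(abs(W[...,1]-.182-sy*.075)<.014)&(W[...,2]>.02)&(W[...,2]<.088)
  P=W[m]; print(sy,len(P)); 
  for lo,hi in ((.02,.065),(.065,.09)):
    Q=P[(P[:,2]>lo)&(P[:,2]<hi)]; print(lo,np.histogram(Q[:,0],np.arange(.47,.541,.005)))
```

```text
scene0.npz 300 centre x 0.5482 yaw -2.6 tilt -0.16
scene2.npz 587 centre x 0.5487 yaw -2.78 tilt 0.21
scene3.npz 1205 centre x 0.5041 yaw 1.88 tilt 0.13
wall +x face [-0.0417924   0.63287709] 1258
-1 303
0.02 (array([  0,   0,   0,   0,   0,  61,   2,   0,   8, 106,   0,   0,   0,
         0]), array([0.47 , 0.475, 0.48 , 0.485, 0.49 , 0.495, 0.5  , 0.505, 0.51 ,
       0.515, 0.52 , 0.525, 0.53 , 0.535, 0.54 ]))
0.065 (array([ 0,  0,  0, 11, 35, 37,  0,  0,  2, 24, 12,  5,  0,  0]), array([0.47 , 0.475, 0.48 , 0.485, 0.49 , 0.495, 0.5  , 0.505, 0.51 ,
       0.515, 0.52 , 0.525, 0.53 , 0.535, 0.54 ]))
1 106
0.02 (array([0, 0, 0, 0, 0, 0, 0, 0, 8, 0, 0, 0, 0, 0]), array([0.47 , 0.475, 0.48 , 0.485, 0.49 , 0.495, 0.5  , 0.505, 0.51 ,
       0.515, 0.52 , 0.525, 0.53 , 0.535, 0.54 ]))
0.065 (array([ 0,  0, 12, 36, 24,  0,  0,  0, 12, 10,  4,  0,  0,  0]), array([0.47 , 0.475, 0.48 , 0.485, 0.49 , 0.495, 0.5  , 0.505, 0.51 ,
       0.515, 0.52 , 0.525, 0.53 , 0.535, 0.54 ]))
```

```bash
python3 -m jog '[[1,-0.0005,0.0007,0.003,0,0,-0.004],[1,0,0,0.006,0,0,0],[1,0,0,0.01,0,0,0],[1,0,0,0.013,0,0,0],[1,0,0,0.015,0,0,0],[1,0,0,0.013,0,0,0],[1,0,0,0.01,0,0,0],[1,0,0,0.006,0,0,0],[1,0,0,0.003,0,0,0],[1,0,0,0,0,0,0]]'; python3 go.py 0.504 0.1815 0.0908 -88
```

```text
time_s: 9.42
position: [0.5037, 0.182, 0.1559]
eef_rot: [0.001, 0.72, -0.694, -0.0]
force: [-0.4, 0.2, -1.9]
grip_width: 0.014
t 9.42 pos [0.5037 0.182  0.1559] yaw -87.93 tool z [-8.e-04 -7.e-04 -1.e+00] w 0.014 F [-0.4  0.2 -1.9] j [ 0.71  0.19 -0.39  0.   -0.99 -0.68]
shift [ 0.0004 -0.0003  0.0651] turn [ 0.0008 -0.0006  0.0012]
```

```bash
python3 -m jog '[[1,0,0,0.002,0,0,0],[1,0,0,0.004,0,0,0],[1,0,0,0.005,0,0,0],[1,0,0,0.005,0,0,0],[1,0,0,0.004,0,0,0],[1,0,0,0,0,0,0]]'; python3 go.py 0.504 0.1815 0.0908 -88
```

```text
time_s: 9.92
position: [0.5034, 0.1817, 0.1355]
eef_rot: [0.001, 0.72, -0.694, -0.0]
force: [0.2, -0.5, -1.2]
grip_width: 0.0138
t 9.92 pos [0.5034 0.1817 0.1355] yaw -87.95 tool z [-1.3e-03 -8.0e-04 -1.0e+00] w 0.0138 F [ 0.2 -0.5 -1.2] j [ 0.71  0.21 -0.42 -0.   -0.94 -0.68]
shift [ 0.0002 -0.0007  0.0447] turn [ 0.0014 -0.0008  0.0009]
```

No contact force; it has entered the channel. Continue.

```bash
python3 -m jog '[[1,0,-0.0003,0.002,0.0007,0,0],[1,0,0,0.005,0,0,0],[1,0,0,0.006,0,0,0],[1,0,0,0.006,0,0,0],[1,0,0,0.006,0,0,0],[1,0,0,0.005,0,0,0],[1,0,0,0.003,0,0,0],[1,0,0,0,0,0,0]]'; python3 go.py 0.504 0.1815 0.0908 -88
```

```text
time_s: 10.58
position: [0.5038, 0.1818, 0.1026]
eef_rot: [0.001, 0.72, -0.694, 0.0]
force: [-0.7, -0.1, -1.8]
grip_width: 0.0141
t 10.58 pos [0.5038 0.1818 0.1026] yaw -87.94 tool z [-5.e-04 -9.e-04 -1.e+00] w 0.0141 F [-0.7 -0.1 -1.8] j [ 0.71  0.25 -0.46  0.   -0.86 -0.68]
shift [ 0.0003 -0.0002  0.0118] turn [ 0.0006 -0.0008  0.001 ]
```

```bash
python3 -m jog '[[1,0,0,0.003,0,0,0],[1,0,0,0.003,0,0,0],[1,0,0,0.002,0,0,0],[1,0,0,0,0,0,0]]'; python3 go.py 0.504 0.1815 0.0908 -88
```

```text
time_s: 10.92
position: [0.504, 0.1819, 0.0952]
eef_rot: [0.0, 0.72, -0.694, 0.0]
force: [0.5, 0.2, -1.4]
grip_width: 0.0139
t 10.92 pos [0.504  0.1819 0.0952] yaw -87.94 tool z [ 2.e-04 -2.e-04 -1.e+00] w 0.0139 F [ 0.5  0.2 -1.4] j [ 0.71  0.26 -0.47  0.   -0.85 -0.68]
shift [0.0004 0.     0.0044] turn [-0.0002 -0.0003  0.001 ]
```

```bash
python3 -m jog '[[1,0,0,0.0015,0,0,0],[1,0,0,0.0015,0,0,0],[1,0,0,0.001,0,0,0],[1,0,0,0,0,0,0]]'; python3 go.py 0.504 0.1815 0.0908 -88
```

```text
time_s: 11.25
position: [0.5041, 0.182, 0.0914]
eef_rot: [-0.0, 0.72, -0.694, 0.0]
force: [0.6, -0.8, -0.9]
grip_width: 0.014
t 11.25 pos [0.5041 0.182  0.0914] yaw -87.94 tool z [ 4.e-04 -2.e-04 -1.e+00] w 0.014 F [ 0.6 -0.8 -0.9] j [ 0.71  0.26 -0.47  0.   -0.84 -0.68]
shift [0.0005 0.0001 0.0006] turn [-0.0004 -0.0002  0.0011]
```

```bash
python3 -m jog '[[1,0,0,0.001,0,0,0],[1,0,0,0.0005,0,0,0],[1,0,0,0,0,0,0]]'; python3 go.py 0.504 0.1815 0.0908 -88
```

```text
time_s: 11.5
position: [0.5042, 0.1821, 0.09]
eef_rot: [-0.0, 0.72, -0.694, 0.0]
force: [0.1, -0.2, -1.5]
grip_width: 0.0136
t 11.5 pos [0.5042 0.1821 0.09  ] yaw -87.94 tool z [ 6.e-04  0.e+00 -1.e+00] w 0.0136 F [ 0.1 -0.2 -1.5] j [ 0.71  0.26 -0.47  0.   -0.83 -0.68]
shift [ 0.0006  0.0002 -0.0008] turn [-0.0006 -0.      0.0011]
```

```bash
python3 -m jog '[[1,0,0,0.001,0,0,0],[1,0,0,0.0005,0,0,0],[1,0,0,0,0,0,0]]'; python3 go.py 0.504 0.1815 0.0908 -88
```

```text
time_s: 11.75
position: [0.5045, 0.1821, 0.0898]
eef_rot: [-0.001, 0.72, -0.694, 0.0]
force: [-3.6, -1.4, 9.4]
grip_width: 0.0137
t 11.75 pos [0.5045 0.1821 0.0898] yaw -87.91 tool z [ 1.5e-03  1.0e-04 -1.0e+00] w 0.0137 F [-3.6 -1.4  9.4] j [ 0.71  0.26 -0.47  0.   -0.83 -0.68]
shift [ 0.0006  0.0005 -0.001 ] turn [-0.0015  0.0001  0.0015]
```

```bash
python3 -m jog '[[0.6,0,0,0,0,0,0],[0.4,0,0,0,0,0,0],[0.2,0,0,0,0,0,0],[0,0,0,0,0,0,0],[0,0,0,0,0,0,0],[0,0,0,0,0,0,0]]'; python3 go.py 0.504 0.1815 0.0908 -88
python3 -m jog '[[0,0,0,-0.002,0,0,0],[0,0,0,-0.005,0,0,0],[0,0,0,-0.01,0,0,0],[0,0,0,-0.015,0,0,0],[0,0,0,-0.02,0,0,0],[0,0,0,-0.02,0,0,0],[0,0,0,-0.02,0,0,0],[0,0,0,-0.02,0,0,0],[0,0,0,-0.015,0,0,0],[0,0,0,-0.01,0,0,0],[0,0,0,-0.005,0,0,0],[0,0,0,0,0,0,0]]'
python3 - <<'E'
from h import *
im,d=manip.read_camera('scene'); np.savez('scene4.npz',p=im,d=d); cv2.imwrite('pics/scene4.png',im[:,:,::-1])
E
```

```text
time_s: 12.25
position: [0.5042, 0.182, 0.0885]
eef_rot: [-0.0, 0.72, -0.694, 0.0]
force: [0.3, -0.4, 0.3]
grip_width: 0.0424
t 12.25 pos [0.5042 0.182  0.0885] yaw -87.94 tool z [ 6.e-04 -1.e-04 -1.e+00] w 0.0424 F [ 0.3 -0.4  0.3] j [ 0.71  0.27 -0.47  0.   -0.83 -0.68]
shift [ 0.0005  0.0002 -0.0023] turn [-0.0006 -0.0001  0.001 ]
time_s: 13.25
position: [0.5045, 0.1823, 0.2319]
eef_rot: [-0.001, 0.72, -0.694, 0.0]
force: [0.7, 0.6, -0.5]
grip_width: 0.0438
```

View pics/scene4.png

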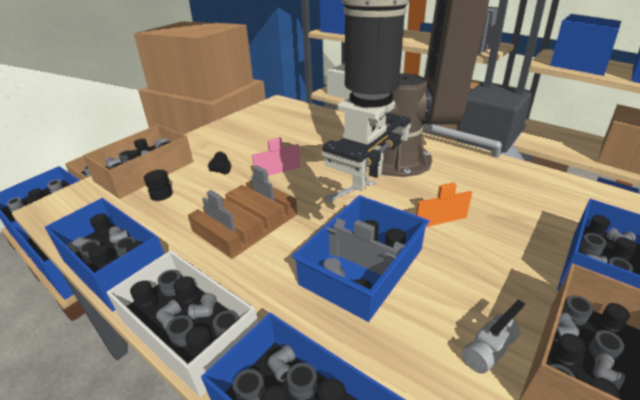

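The divider stands in the guides (around pixel 365,240), free of the gripper; both short dividers still stand at (218,210) and (262,182). Check the numbers.

Run:
```python
from h import *
d=np.load('scene4.npz'); W=cloud('scene',d['d']); p=d['p'].astype(int)
g=(abs(p[...,0]-p[...,2])<30)
nr=g&(abs(W[...,0]-.505)<.02)&(abs(W[...,1]-.182)<.1)
m=nr&(W[...,2]>.1)&(W[...,2]<.15); P=W[m]; print('tab',len(P),'z98',np.percentile(P[:,2],98).round(4),'(exp .125) y',np.percentile(P[:,1],[3,97]).round(4))
m=nr&(W[...,2]>.02)&(W[...,2]<.083)&(abs(W[...,1]-.182)<.06);P=W[m]
A=np.c_[P[:,1]-.182,P[:,2]-.065,np.ones(len(P))]; w=np.ones(len(P))
for _ in range(10):
    c=np.linalg.lstsq(A*w[:,None],P[:,0]*w,rcond=None)[0]; r=P[:,0]-A@c; w=1/(1+(r/.002)**2)
print('centre x',(c[2]-.004).round(4),'yaw',np.degrees(np.arctan(-c[0])).round(2),'tilt',np.degrees(np.arctan(c[1])).round(2))
m=nr&(abs(W[...,2]-.089)<.006);P=W[m];print('plate top z/y range',len(P),np.percentile(P[:,1],[1,99]).round(4))
for nm,x,y in (('med',.6269,-.1631),('short',.4778,-.1573)):
    m=g&(abs(W[...,0]-x)<.03)&(abs(W[...,1]-y)<.06)&(abs(W[...,2]-.135)<.006); print(nm,m.sum(),W[m].mean(0).round(4)); 
    W0=cloud('scene',np.load('scene0.npz')['d']); m=(abs(W0[...,0]-x)<.03)&(abs(W0[...,1]-y)<.06)&(abs(W0[...,2]-.135)<.006);print('  before',W0[m].mean(0).round(4))
s=manip.observe();print(s['time_s'],s['force'].round(1),np.abs(s['joint_velocities']).max().round(4))
```

```text
tab 249 z98 0.1261 (exp .125) y [0.1628 0.2022]
centre x 0.5036 yaw 2.19 tilt -0.04
plate top z/y range 359 [0.0987 0.2644]
med 76 [ 0.6267 -0.1638  0.1342]
  before [ 0.6261 -0.1641  0.1345]
short 64 [ 0.4768 -0.1584  0.1345]
  before [ 0.476  -0.1592  0.1343]
13.3 [ 0.9 -0.4 -0.2] 0.0213
```

All is as required: tab top is 126 mm against the expected 125, yaw 2.2°, no tilt. I'm handing it in.

```bash
python3 -m jog '[[0,0,0,0,0,0,0],[0,0,0,0,0,0,0]]'; python3 -c "
from station import manip
print(manip.close_job())"
```

```text
time_s: 13.47
position: [0.5036, 0.1818, 0.2295]
eef_rot: [0.001, 0.72, -0.694, 0.0]
force: [-0.1, 0.4, -0.7]
grip_width: 0.0441
the job is handed in; nothing more can be done
None
```

The longest divider is standing in the bin's guide ribs, tab up and released, and I handed the job in at about 13.5 s. It was the middle one in the stand. I gripped it by its tab, lifted it straight out, carried it over the bin and lowered it until it touched the floor with about 9 N.

My last checks in the scene camera, before handing in:

| Check | Measured | Expected |
|---|---|---|
| Height of the tab's top | 126 mm | 125 mm |
| Turn | 2.2° | bin at about 2° |
| Tilt | about 0° | 0° |
| Offset across the slot | about 1 mm | within 10 mm |
| Offset along the slot | about 1 mm | within 15 mm |
| Shorter dividers, moved from their starts | within about 1 mm | within 40 mm |
| Gripper, clear above the tab | about 100 mm | touching nothing |

The two cameras disagreed by about 2–4 mm on absolute positions. I therefore worked from the divider-to-bin offset, on which they agreed to about 1 mm. The trained networks put the slot 5–10 mm nearer the robot than my fit of the bin rim did. I used the rim fit, which the ribs in the pictures supported, and the divider went in without any contact force before the floor.

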